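# Shim the rocking coffee-capsule drawer

## Robot

A 6-joint arm with a two-finger parallel gripper is mounted at the origin on a cart in front of the work surface, level with it; the furniture and walls round the work are solid. World frame = base frame: x ahead of the robot, y to its left, z up, the work surface at z = 0. Lengths are in m, angles in degrees, forces in N, time in s.
With the tool pointing down it reaches from about 0.25 to 0.725 m from the base axis. Payload 9.7 kg.
Tool frame: the origin (TCP) lies between the finger pads; the fingertips stand 19 mm ahead of it and the grasp point (between the pads) is the TCP; z points along the fingers, y is the line along which they close (so a half turn about z gives the same grasp; the last joint's range is limited). The gripper opens to 85 mm and grips with 20 to 120 N. Pads are 22 mm wide; open, the fingers measure 114 mm over their backs; the gripper's body (76 mm by 85 mm) begins 54 mm behind the grasp point. The pads swing forward as they close: fully open they stand 13 mm farther back than shut.
Start: joints at [67.724, 4.979, 10.078, 95.1, 0, 90], TCP at [0.208, 0.509, 0.25] pointing down, gripper open.
Joint ranges: [-179.16, 179.16], [-48.56, 103.87], [-65.8, 70.77], [-126.05, 130.52], [-82.76, 87.17], [-180, 180]. Speed limits (degrees/s): [127.2, 127.2, 147.25, 180, 180, 180].

## Interface

Orientations are given as [roll, pitch, yaw] about the fixed x, y, z axes, in that order (R = Rz(yaw) Ry(pitch) Rx(roll)).
In Python, from workcell import telemetry, camera, calibration, workorder gives the robot as it stands.
- The arm moves only by the tool play_rows, never from a script. Its argument "increments" is a list of rows, each a list of 3 entries, a list of its own where there are three numbers: the shift along the tool's x, y, z in mm, then the turn, a rotation vector about the tool's x, y, z in degrees, then the closure, from 0 (fully open) to 1 (shut). In form: [[[x, y, z], [ax, ay, az], jaw], ...]. A call has 1 to 20 rows; each row is the pose to reach, as a shift and turn from the pose commanded when the call began, along the tool's axes at that moment; what a row does not reach only later rows make up. A row lasts 1/10 s, in which the tool goes at most 50 mm and 8.59 degrees, less where a joint would pass 70% of its speed; a pose out of reach is approached as far as the arm can. A call with a gripper value outside its range is refused whole. The fingers move at their own pace and stop on an object; "grip_force" is the grip in N (left out, the last holds). Time passes only in rows, so rows that repeat a pose let the fingers close. It gives the time, the measured TCP pose, the force, the opening and the grip force at its end, in the units of the state.
- telemetry.get_obs(): the state, without advancing time (a new reading comes with each control period).
- camera(name): name is "side" or "top" or "wrist"; returns (picture, depth): 384x512x3 uint8, red, green, blue; 384x512 float32, m along the optical axis (not along the pixel's ray), 0 where there is no reading.
- calibration(name): a dict with "vertical_fov" (degrees; the focal length in pixels is half the picture's height over the tangent of half this angle, whatever the lens; pixels are square), "cx", "cy" (the principal point, pixels), "rvec" (rotation vector, rad) and "tvec" (3), from world to camera coordinates, as OpenCV has them; the wrist camera has in their place "hand_eye" (4x4, takes a point from camera to tool coordinates, whose origin is the TCP and whose axes are the flange's). Camera axes: x right, y down, z forward; pixel columns grow to the right and rows downward; lengths in m; the calibration is good to about 2 mm. A picture is of the moment at which its call begins: read the wrist's pose just before it. calibration takes no time and is no camera call.
- workorder.job_done(): hands the job in; it is judged then, once.
The state is a dict: "time": time; "q": joint angles; "qd": joint speeds; "joint_efforts": joint torques, N m; "ee_pos": TCP position; "tcp_rot": TCP orientation; "wrist_force": force on the tool from outside, world axes, zero at the start; "torque": the same for the moment, N m; "opening": finger opening in m; "grasp_force": force on a finger pad.
Only numpy, scipy, OpenCV 4.12 (cv2) and the standard library are available. Lean on these libraries where they do the work, as an engineer would, in place of code of your own. Each camera call takes 0.05 s, during which the arm holds its last target. There are 200 camera calls.

## Task

The black coffee-capsule drawer on the worktop rocks, because the foot at its front left corner is too short. With the fingertips push the orange plastic wedge, thin end first, along the worktop and in under that foot until the foot rests on it, then press down firmly on the drawer's top above that foot to test it: if the corner still dips, push the wedge in further and press again, until it stands firm. Do not grasp or lift anything, do not jack the drawer up off its other feet or shove it out of place, leave the mug, sugar jar and shot glass alone, and let go at the end.

Things in the scene. Friction and masses are not known exactly. Their poses are not given: they have to be found in the camera images.
- drawer_unit: Black coffee-capsule drawer unit, shut, loose, about 0.9 kg, 190 deep (x), 220 wide (y), 80 high. Origin: worktop level under its middle; +x to its back (steel drawer front and bar handle face -x, the robot), +y to its left. Rubber feet 22 in diameter, centred 75 before and behind, 87 either side of the middle; underside 14 above the worktop. Heaviest at the back right: stands level by itself
- short_corner (a point): Point on the drawer unit's top above the centre of the short foot (front left); 80 mm above the worktop when level. That foot (grey plastic) hangs 4 to 7.5 mm clear of the worktop (differs each time), the other three stand on it. 1 to 2 N down here dips the corner by that gap; let go, it rocks back level
- back_left_corner (a point): Point on the top of the drawer unit, 80 mm above the worktop when level, straight above the back left foot
- handle_corner (a point): Point on the top of the drawer unit, 80 mm above the worktop when level, straight above the front right foot
- wedge: Orange plastic wedge, loose, 35 g, flat on the worktop left of the drawer unit, thin end toward the short foot; 110 long (x), 42 wide (y). Origin: centre of the underside; +x to the thin end. Top slopes from 2 mm high there to 15 mm at the flat upright back. Slides at 0.1 N; where its slope meets the foot the push grows to 2 or 3 N in a few mm, then it jacks or drags the unit; it stays put
- mug: White mug with leaf pattern, 95 high, bystander right of the drawer unit; origin at the centre of its underside
- sugar_jar: Glass sugar jar with grey lid, 67 in diameter, 115 high, bystander right of the drawer unit; origin at the centre of its underside
- shot_glass: Clear shot glass, 49 in diameter, 62 high, bystander left of the drawer unit, farther back than the wedge; origin at the centre of its underside

How it is judged:
By the outcome, as a careful person would: the job done as asked, in the order asked, and still so for the second after the job is handed in, with the robot touching nothing.
It also fails if it takes over 72 s, if anything falls off the work surface, if the arm or the gripper's body presses on something with over 40 N, if the wrist force passes 120 N, or if a joint passes its speed limit or range.

## Working session

There is one attempt and no reset: what is moved stays moved. The work goes in short steps, Python scripts to look and compute and a tool call to move; the robot and the scene stay as the last step left them, time stands still between calls to the robot, and variables do not carry over. Pictures are saved under pics/ and viewed, at most 10 in all, crops included, and the job is handed in when it is done.

Besides the shell and the picture viewer there is one more tool, called as name([rows], argument=value, ...), one row to a line, values as JSON. play_rows: Moves the arm, as the interface text tells. Its arguments: {"type":"object","properties":{"increments":{"type":"array"},"grip_force":{"type":"number"}},"required":["increments"]}

```bash
mkdir -p pics; ls
cat > h.py <<'E'
import numpy as np,cv2
from workcell import telemetry,camera,calibration,workorder
def snap(name,fn=None):
    o=telemetry.get_obs(); im,d=camera(name); c=calibration(name)
    if fn: cv2.imwrite('pics/'+fn,im[:,:,::-1])
    f=im.shape[0]/2/np.tan(np.radians(c['vertical_fov'])/2)
    v,u=np.mgrid[:im.shape[0],:im.shape[1]]
    P=np.dstack([(u-c['cx'])/f*d,(v-c['cy'])/f*d,d]).astype(float)
    if 'rvec' in c:
        R=cv2.Rodrigues(np.array(c['rvec'],float))[0]; W=(P-np.ravel(c['tvec']))@R
    else:
        from scipy.spatial.transform import Rotation as Ro
        T=np.array(c['hand_eye']); Rt=Ro.from_euler('xyz',o['tcp_rot'],degrees=True).as_matrix()
        W=(P@T[:3,:3].T+T[:3,3])@Rt.T+np.array(o['ee_pos'])
    W[d<=0]=np.nan
    return im,d,W
E
python3 - <<'E'
from h import *
print(telemetry.get_obs()); 
for n in('top','side','wrist'):
    c=calibration(n);print(n,c)
    im,d,W=snap(n,n+'0.png'); np.savez('/tmp/'+n,im=im,W=W)
a=[cv2.imread('pics/%s0.png'%n) for n in('top','side')]
E
```

```text
pics
{'time': 0.0, 'q': array([ 6.77242429e+01,  5.01080407e+00,  1.00344970e+01,  9.50990029e+01,
       -1.04804424e-03,  8.99991504e+01]), 'qd': array([ 0.0787877 , -0.1478101 , -0.05914492, -0.01423278,  0.07817223,
       -0.02195376]), 'joint_efforts': array([ 5.52146521e-04, -5.20388067e+01,  4.64802110e+01,  1.63085887e-02,
        1.81069081e-04, -2.50092619e-06]), 'ee_pos': array([0.2084141 , 0.50876633, 0.24958627]), 'tcp_rot': array([-1.79924690e+02,  1.04692665e-03,  1.57725094e+02]), 'wrist_force': array([ 0.06034796, -0.43104586,  0.74526397]), 'torque': array([-0.02807778, -0.05612627,  0.01506894]), 'grasp_force': 0.0, 'opening': 0.08527118269774046}
top {'vertical_fov': 43.39649103028313, 'cx': 256.14149320358945, 'cy': 194.1642024924765, 'rvec': array([ 2.1641004 , -2.15124136,  0.1184272 ]), 'tvec': array([-0.02904683,  0.60468089,  1.25756667])}
side {'vertical_fov': 55.67950012215497, 'cx': 254.1715191036843, 'cy': 195.60201021731373, 'rvec': array([ 2.08892462, -0.63376367,  0.31567658]), 'tvec': array([-0.52959285,  0.23752237,  1.01777365])}
wrist {'vertical_fov': 71.22521279609238, 'cx': 255.71756925623845, 'cy': 189.35658445164987, 'hand_eye': array([[ 1.27994545e-03, -9.65738484e-01, -2.59514049e-01,
         6.51407160e-02],
       [ 9.99999181e-01,  1.23127786e-03,  3.50085023e-04,
        -7.62670882e-04],
       [-1.85566757e-05, -2.59514285e-01,  9.65739269e-01,
        -1.24037461e-01],
       [ 0.00000000e+00,  0.00000000e+00,  0.00000000e+00,
         1.00000000e+00]])}
```

View pics/top0.png

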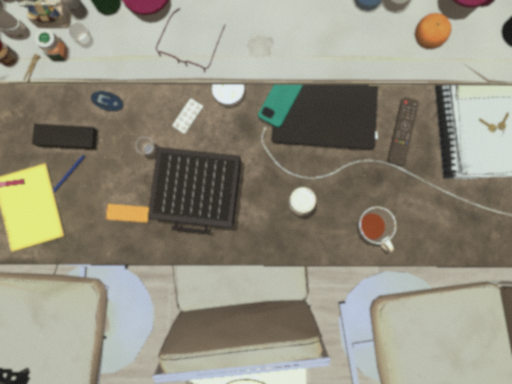

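View pics/side0.png

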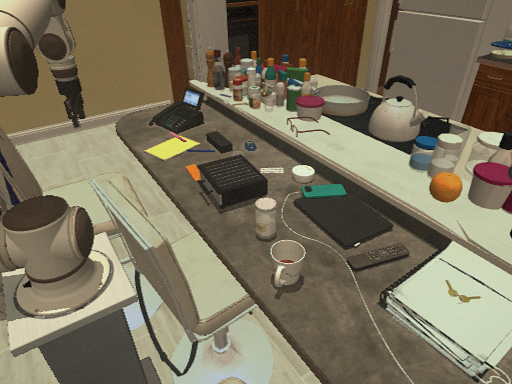

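Run:
```python
import numpy as np,cv2
for n in('top','side','wrist'):
    z=np.load(f'/tmp/{n}.npz');im,W=z['im'],z['W']
    hsv=cv2.cvtColor(im,cv2.COLOR_RGB2HSV)
    m=(hsv[...,0]>3)&(hsv[...,0]<20)&(hsv[...,1]>170)&(hsv[...,2]>120)&(W[...,2]>-.01)&(W[...,2]<.03)&(W[...,0]<.8)
    p=W[m]; print(n,'wedge',m.sum())
    if m.sum()>20:
        r=cv2.minAreaRect(p[:,:2].astype(np.float32)*1000);print(r,cv2.boxPoints(r).tolist())
        v,u=np.nonzero(m);print(u.min(),u.max(),v.min(),v.max(),np.percentile(p[:,2],[1,50,99]))
    V=im.max(2); k=(np.abs(W[...,2]-.08)<.006)&(V<110)
    k=k.astype(np.uint8);nn,l,s,c=cv2.connectedComponentsWithStats(k)
    if nn>1:
        i=1+np.argmax(s[1:,4]);p=W[l==i];r=cv2.minAreaRect(p[:,:2].astype(np.float32)*1000);print('drawer',s[i],r,cv2.boxPoints(r).tolist(),np.percentile(p[:,2],[5,50,95]))
```

```text
top wedge 267
((522.7123413085938, -337.62451171875), (59.11043167114258, 52.44577407836914), 21.58984375) [[485.5816955566406, -324.11651611328125], [504.8796691894531, -372.88275146484375], [559.843017578125, -351.13250732421875], [540.5450439453125, -302.36627197265625]]
363 383 215 237 [0.02274483 0.02757453 0.02995065]
drawer [ 149  147   92   81 5976] ((618.0755004882812, 135.37728881835938), (220.5522003173828, 190.28602600097656), 83.92383575439453) [[511.7942199707031, 35.79163360595703], [701.01123046875, 15.649787902832031], [724.3568115234375, 234.96295166015625], [535.1397705078125, 255.10479736328125]] [0.07651129 0.0806041  0.08441629]
side wedge 167
((545.35498046875, 32.47674560546875), (698.8190307617188, 42.08325958251953), 87.93175506591797) [[511.7169494628906, -315.94573974609375], [553.7727661132812, -317.46453857421875], [578.9930419921875, 380.89923095703125], [536.9371948242188, 382.41802978515625]]
186 292 164 262 [0.0007972  0.01054526 0.02933981]
drawer [ 197  154   71   40 1616] ((619.4471435546875, 132.67901611328125), (226.0565185546875, 192.6102752685547), 84.15274810791016) [[512.1281127929688, 30.050086975097656], [703.7362670898438, 10.427581787109375], [726.7661743164062, 235.30795288085938], [535.1580200195312, 254.93045043945312]] [0.07840031 0.08155448 0.08405959]
wrist wedge 0
drawer [  7 247  33  37 384] ((202.62557983398438, 201.72317504882812), (16.089231491088867, 48.56456756591797), 83.38285064697266) [[177.57803344726562, 196.53030395507812], [225.819091796875, 190.93399047851562], [227.67312622070312, 206.91604614257812], [179.43206787109375, 212.51235961914062]] [0.07461702 0.08027077 0.08550632]
```

The top view shows the drawer at u 150–242, v 148–230, with its handle at the bottom, toward the robot. The wedge is at u 107–148, v 205–221, left of the front left foot, and the shot glass is at about (147,147). Chairs stand in front of the worktop. Next I'll measure the wedge, the glass and the chair heights.

Run:
```python
import numpy as np,cv2
z=np.load('/tmp/top.npz');im,W=z['im'],z['W']
print(im[212,127],W[212,127],[ (np.round(W[v,u],3)) for v,u in((220,290),(60,290),(147,146))])
hsv=cv2.cvtColor(im,cv2.COLOR_RGB2HSV)
roi=np.zeros(im.shape[:2],bool);roi[190:235,95:156]=1
m=(hsv[...,0]<25)&(hsv[...,1]>130)&(hsv[...,2]>130)&roi
p=W[m]*1000;r=cv2.minAreaRect(p[:,:2].astype(np.float32));print(m.sum(),r,np.round(cv2.boxPoints(r)).tolist())
A=np.c_[p[:,:2],np.ones(len(p))];print(np.linalg.lstsq(A,p[:,2],rcond=None)[0])
v,u=np.nonzero(m);print(u.min(),u.max(),v.min(),v.max())
g=W[135:162,134:160];k=(g[...,2]>.02)&(g[...,2]<.07);q=g[k];print('glass',k.sum(),np.nanmin(q,0),np.nanmax(q,0))
# height grid
X=W.reshape(-1,3);X=X[~np.isnan(X[:,2])]
for x in np.arange(0.1,.85,.05):
    print('%.2f'%x,[ int(1000*np.max(s[:,2])) if len(s:=X[(abs(X[:,0]-x)<.025)&(abs(X[:,1]-y)<.025)]) else None for y in np.arange(.6,-.05,-.05)])
```

```text
[222 171  89] [0.55658869 0.3252658  0.01419217] [array([ 0.538, -0.118, -0.   ]), array([ 0.927, -0.109,  0.162]), array([0.737, 0.28 , 0.013])]
642 ((554.86572265625, 328.7743225097656), (114.92403411865234, 42.97245788574219), 85.51273345947266) [[529.0, 273.0], [572.0, 270.0], [581.0, 384.0], [538.0, 388.0]]
 ** On entry to DLASCL parameter number  4 had an illegal value
 ** On entry to DLASCL parameter number  4 had an illegal valueTraceback (most recent call last):
  File "<stdin>", line 8, in <module>
    x, resids, rank, s = _umath_linalg.lstsq(a, b, rcond,
                         ~~~~~~~~~~~~~~~~~~~^^^^^^^^^^^^^
                                             signature=signature)
                                             ^^^^^^^^^^^^^^^^^^^^
    raise LinAlgError("SVD did not converge in Linear Least Squares")
numpy.linalg.LinAlgError: SVD did not converge in Linear Least Squares
```

Run:
```python
import numpy as np,cv2
z=np.load('/tmp/top.npz');im,W=z['im'],z['W']
hsv=cv2.cvtColor(im,cv2.COLOR_RGB2HSV)
roi=np.zeros(im.shape[:2],bool);roi[190:235,95:156]=1
m=(hsv[...,0]<25)&(hsv[...,1]>130)&(hsv[...,2]>130)&roi&~np.isnan(W[...,2])
p=W[m]*1000
for lo in range(270,390,15):
    s=p[(p[:,1]>=lo)&(p[:,1]<lo+15)]; print(lo,len(s),np.round([np.median(s[:,2]),(s[:,0].min()+s[:,0].max())/2],1))
X=W.reshape(-1,3);X=X[~np.isnan(X[:,2])]
for x in np.arange(0.1,.85,.05):
    print('%.2f'%x,[ int(1000*np.max(s[:,2])) if len(s:=X[(abs(X[:,0]-x)<.025)&(abs(X[:,1]-y)<.025)]) else None for y in np.arange(.6,-.05,-.05)])
```

```text
270 81 [  3.1 551.1]
285 85 [  4.8 552.1]
300 86 [  6.3 553.3]
315 87 [  8.3 554.3]
330 88 [ 10.3 556. ]
345 87 [ 11.7 555.4]
360 90 [ 13.8 558.2]
375 35 [ 13.1 559.2]
0.10 [-157, -158, -160, -167, -825, -832, None, None, None, 6, 5, 12, 15]
0.15 [-153, -156, -160, -168, -828, -829, None, None, 173, 174, 173, 171, 169]
0.20 [-155, -153, 331, 349, -829, -831, -824, None, 169, 173, 173, 173, 174]
0.25 [-153, -154, -158, -167, -824, -822, None, -248, 105, 135, 157, 168, 173]
0.30 [-153, -158, -160, -167, -827, -824, None, -224, -204, -142, -75, -20, 0]
0.35 [-169, -169, -173, -176, -824, -826, None, -209, -201, -196, -192, -196, -194]
0.40 [4, 6, 4, 5, 5, 6, 6, 6, 3, 6, 5, 5, 6]
0.45 [15, 12, 10, 7, 6, 8, 7, 6, 8, 8, 8, 8, 5]
0.50 [15, 16, 15, 9, 9, 8, 6, 7, 54, 82, 85, 86, 10]
0.55 [15, 15, 13, 7, 19, 20, 16, 85, 87, 88, 88, 86, 10]
0.60 [15, 15, 10, 6, 13, 16, 8, 87, 87, 87, 88, 89, 77]
0.65 [19, 14, 15, 6, 7, 18, 7, 89, 90, 89, 87, 87, 82]
0.70 [12, 12, 11, 14, 8, 6, 67, 85, 86, 87, 86, 87, 82]
0.75 [38, 41, 41, 41, 41, 8, 63, 63, 8, 6, 7, 7, 7]
0.80 [37, 40, 42, 40, 39, 6, 6, 6, 11, 11, 11, 6, 8]
```

```bash
cat >> h.py <<'E'
def delta(target,yaw):
    from scipy.spatial.transform import Rotation as Ro
    o=telemetry.get_obs();R=Ro.from_euler('xyz',o['tcp_rot'],degrees=True)
    S=Ro.from_euler('xyz',[180,0,yaw],degrees=True)
    print('t',round(o['time'],2),'pos',np.round(o['ee_pos'],4),'rot',np.round(o['tcp_rot'],2),'F',np.round(o['wrist_force'],2),'q',np.round(o['q'],1))
    print('shift',np.round(R.inv().apply(np.array(target)-o['ee_pos'])*1000,1),'turn',np.round((R.inv()*S).as_rotvec(degrees=True),2))
E
python3 -c "
from h import *
delta([.562,.43,.1],85)"
```

```text
t 0.15 pos [0.2084 0.5088 0.2498] rot [-179.94    0.    157.72] F [ 0.66 -0.05  0.04] q [67.7  5.  10.  95.1 -0.  90. ]
shift [-357.    61.3  149.7] turn [-5.000e-02  4.000e-02  7.272e+01]
```

play_rows([
  [[-36, 6, 10], [0, 0, 7], 0.88],
  [[-72, 12, 20], [0, 0, 14], 0.88],
  [[-108, 18, 30], [0, 0, 21], 0.88],
  [[-144, 24, 45], [0, 0, 28], 0.88],
  [[-180, 30, 60], [0, 0, 36], 0.88],
  [[-216, 36, 75], [0, 0, 43], 0.88],
  [[-252, 42, 90], [0, 0, 50], 0.88],
  [[-288, 48, 105], [0, 0, 57], 0.88],
  [[-324, 55, 130], [0, 0, 65], 0.88],
  [[-357, 61, 150], [0, 0, 72.7], 0.88],
  [[-357, 61, 150], [0, 0, 72.7], 0.88],
  [[-357, 61, 150], [0, 0, 72.7], 0.88],
], grip_force=20)

```text
time: 1.35
ee_pos: [0.562, 0.4294, 0.0989]
tcp_rot: [-179.9, 0.1, 85.0]
wrist_force: [-0.4, -0.4, 0.8]
opening: 0.0104
grasp_force: 0.0
```

Run:
```python
from h import *
im,d,W=snap('wrist','w1.png')
hsv=cv2.cvtColor(im,cv2.COLOR_RGB2HSV)
m=(hsv[...,0]<25)&(hsv[...,1]>130)&(hsv[...,2]>100)&(W[...,2]<.03)
n,l,s,c=cv2.connectedComponentsWithStats(m.astype(np.uint8));i=1+np.argmax(s[1:,4]);print(s[i])
p=W[l==i]*1000;r=cv2.minAreaRect(p[:,:2].astype(np.float32));print(r,np.round(cv2.boxPoints(r)).tolist())
for lo in range(265,390,10):
    q=p[(p[:,1]>=lo)&(p[:,1]<lo+10)]
    if len(q): print(lo,len(q),np.round([np.median(q[:,2]),q[:,0].min(),q[:,0].max()],1))
delta([.562,.41,.027],85)
```

```text
[ 239  247   34   63 1406]
((555.4298095703125, 350.3685302734375), (61.84837341308594, 30.841184616088867), 84.20928192138672) [[537.0, 321.0], [568.0, 318.0], [574.0, 380.0], [543.0, 383.0]]
315 104 [  8.9 538.3 568.3]
325 275 [  9.8 537.4 568.8]
335 245 [ 11.1 538.5 568.2]
345 190 [ 12.3 545.1 564.7]
355 184 [ 13.5 547.  564.5]
365 182 [ 14.7 548.  565. ]
375 226 [ 14.3 549.8 564.9]
t 1.4 pos [0.5617 0.4301 0.1002] rot [-1.7997e+02  1.0000e-02  8.5090e+01] F [ 0.05 -0.15 -0.57] q [ 37.4  26.6  19.9  83.3   0.  132.3]
shift [-20.    2.1  73.2] turn [-0.03  0.01  0.09]
```

View pics/w1.png

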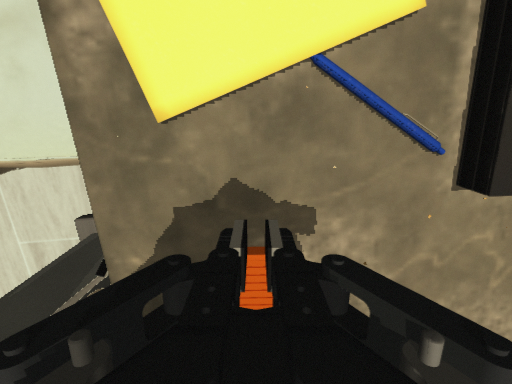

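The wrist view shows the wedge between the fingers, at u 240–272, v 247–310. Its back edge is at world y ≈ 0.382, centred on x ≈ 0.558. I'll go down behind it.

play_rows([
  [[-6, -1, 25], [0, 0, 0], 0.88],
  [[-10, -1, 45], [0, 0, 0], 0.88],
  [[-14, -1, 60], [0, 0, 0], 0.88],
  [[-16, -1, 67], [0, 0, 0], 0.88],
  [[-16, -1, 70], [0, 0, 0], 0.88],
  [[-16, -1, 73], [0, 0, 0], 0.88],
  [[-16, -1, 73], [0, 0, 0], 0.88],
  [[-16, -1, 73], [0, 0, 0], 0.88],
])

```text
time: 2.2
ee_pos: [0.5598, 0.4146, 0.0281]
tcp_rot: [180.0, -0.0, 85.0]
wrist_force: [0.2, -0.1, -0.7]
opening: 0.0103
grasp_force: 0.0
```

Run:
```python
from h import *
delta([.559,.36,.027],85)
# predict wedge edge & drawer side-view picture baseline of the corner
im,d,W=snap('side','s1.png')
crop=cv2.resize(im[130:220,160:290,::-1],None,fx=6,fy=6,interpolation=cv2.INTER_CUBIC);cv2.imwrite('pics/s1c.png',crop)
```

```text
t 2.2 pos [0.5598 0.4146 0.0281] rot [ 1.7995e+02 -4.0000e-02  8.5040e+01] F [ 0.22 -0.13 -0.69] q [ 36.5  26.2  11.3  75.    0.  131.5]
shift [-54.5   3.9   1. ] turn [ 0.05 -0.04  0.04]
```

View pics/s1c.png

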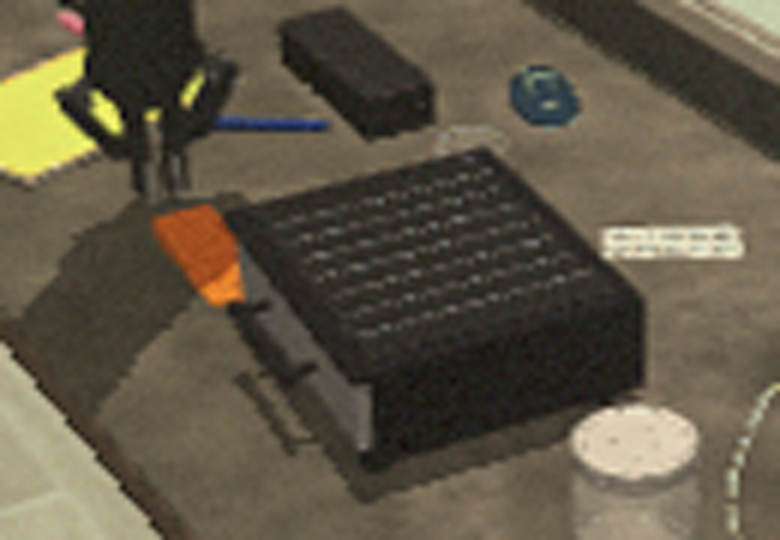

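The side crop shows the fingertips just behind the wedge's back, at about (165,190), and the thin end by the front left corner. I'll push along −y, fast at first.

play_rows([
  [[-3, 0, 2], [0, 0, 0], 0.88],
  [[-6, 0, 4], [0, 0, 0], 0.88],
  [[-9, 0, 4], [0, 0, 0], 0.88],
  [[-12, 1, 4], [0, 0, 0], 0.88],
  [[-15, 1, 4], [0, 0, 0], 0.88],
  [[-18, 1, 4], [0, 0, 0], 0.88],
  [[-21, 2, 4], [0, 0, 0], 0.88],
  [[-24, 2, 4], [0, 0, 0], 0.88],
  [[-27, 2, 4], [0, 0, 0], 0.88],
  [[-30, 2, 4], [0, 0, 0], 0.88],
  [[-33, 3, 4], [0, 0, 0], 0.88],
  [[-36, 3, 4], [0, 0, 0], 0.88],
  [[-39, 3, 4], [0, 0, 0], 0.88],
  [[-42, 3, 4], [0, 0, 0], 0.88],
  [[-45, 4, 4], [0, 0, 0], 0.88],
  [[-48, 4, 4], [0, 0, 0], 0.88],
  [[-51, 4, 4], [0, 0, 0], 0.88],
  [[-54, 4, 4], [0, 0, 0], 0.88],
  [[-57, 5, 4], [0, 0, 0], 0.88],
  [[-59, 5, 4], [0, 0, 0], 0.88],
])

```text
time: 4.25
ee_pos: [0.5595, 0.3547, 0.0233]
tcp_rot: [180.0, 0.0, 85.0]
wrist_force: [0.2, -0.5, -0.7]
opening: 0.0099
grasp_force: 0.1
```

```bash
cat > wd.py <<'E'
from h import *
import sys
im,d,W=snap('top',sys.argv[1]); 
hsv=cv2.cvtColor(im,cv2.COLOR_RGB2HSV)
roi=np.zeros(im.shape[:2],bool);roi[190:235,95:165]=1
m=(hsv[...,0]<25)&(hsv[...,1]>120)&(hsv[...,2]>80)&roi&(W[...,2]<.04)
p=W[m]*1000; print(m.sum(),p.min(0).round(1),p.max(0).round(1))
for lo in range(240,390,15):
    s=p[(p[:,1]>=lo)&(p[:,1]<lo+15)]
    if len(s): print(lo,len(s),np.round([np.median(s[:,2]),s[:,0].min(),s[:,0].max()],1))
k=((np.abs(W[...,2]-.08)<.006)&(im.max(2)<110)).astype(np.uint8);nn,l,s,c=cv2.connectedComponentsWithStats(k)
i=1+np.argmax(s[1:,4]);p=W[l==i]*1000;r=cv2.minAreaRect(p[:,:2].astype(np.float32));print('drawer',r)
delta([.559,.36,.024],85)
E
python3 wd.py t2.png
```

```text
554 [527.6 234.8  -8.1] [582.1 351.5  24.5]
240 21 [  1.5 527.9 536.1]
255 30 [  6.  527.6 568.4]
270 96 [  6.9 530.5 577.6]
285 99 [  8.2 530.3 577.3]
300 99 [ 10.8 532.9 579.8]
315 95 [ 12.3 533.1 579.9]
330 88 [ 13.9 535.6 582.1]
345 16 [  1.2 535.7 580.4]
drawer ((618.17724609375, 135.48394775390625), (220.5458526611328, 190.2207794189453), 83.9132308959961)
t 4.3 pos [0.5595 0.3545 0.0233] rot [-1.800e+02  1.000e-02  8.501e+01] F [0.25 0.66 0.52] q [ 32.4  21.7   4.8  73.1  -0.  127.4]
shift [ 5.4 -1.  -0.7] turn [-0.    0.01  0.01]
```

play_rows([
  [[-1, 0, 0], [0, 0, 0], 0.88],
  [[-2, 0, 0], [0, 0, 0], 0.88],
  [[-3, 0, 0], [0, 0, 0], 0.88],
  [[-4, 0, 0], [0, 0, 0], 0.88],
  [[-5, 0, 0], [0, 0, 0], 0.88],
  [[-6, 0.5, 0], [0, 0, 0], 0.88],
  [[-7, 0.5, 0], [0, 0, 0], 0.88],
  [[-8, 0.5, 0], [0, 0, 0], 0.88],
  [[-9, 0.5, 0], [0, 0, 0], 0.88],
  [[-10, 1, 0], [0, 0, 0], 0.88],
  [[-10, 1, 0], [0, 0, 0], 0.88],
])

```text
time: 5.4
ee_pos: [0.5596, 0.3448, 0.0233]
tcp_rot: [-180.0, 0.0, 85.0]
wrist_force: [-0.9, -0.7, 0.6]
opening: 0.0103
grasp_force: 0.0
```

```bash
cat > f.py <<'E'
from h import *
F=[];P=[]
for _ in range(8):
    camera('top');o=telemetry.get_obs();F.append(o['wrist_force']);P.append(o['ee_pos'])
print('F',np.mean(F,0).round(2),'sd',np.std(F,0).round(2),'pos',np.mean(P,0).round(4),'t',round(o['time'],2))
E
python3 f.py
```

```text
F [-0.15  0.06  0.12] sd [0.55 0.56 0.46] pos [0.5596 0.345  0.0233] t 5.8
```

play_rows([
  [[-1, 0, 0], [0, 0, 0], 0.88],
  [[-2, 0, 0], [0, 0, 0], 0.88],
  [[-3, 0, 0], [0, 0, 0], 0.88],
  [[-3, 0, 0], [0, 0, 0], 0.88],
])

```text
time: 6.2
ee_pos: [0.5593, 0.3419, 0.0233]
tcp_rot: [180.0, -0.0, 85.0]
wrist_force: [0.3, 1.0, 0.1]
opening: 0.0106
grasp_force: 0.2
```

```bash
python3 f.py
```

```text
F [-0.22 -0.16 -0.29] sd [0.33 0.56 0.45] pos [0.5593 0.3419 0.0233] t 6.6
```

play_rows([
  [[-1, 0, 0], [0, 0, 0], 0.88],
  [[-2, 0, 0], [0, 0, 0], 0.88],
  [[-3, 0, 0], [0, 0, 0], 0.88],
  [[-3, 0, 0], [0, 0, 0], 0.88],
])

```text
time: 7.0
ee_pos: [0.559, 0.339, 0.0233]
tcp_rot: [-180.0, -0.0, 85.0]
wrist_force: [0.0, 2.9, 0.1]
opening: 0.0102
grasp_force: 1.3
```

```bash
python3 f.py
```

```text
F [-0.13  2.84 -0.01] sd [0.72 0.6  0.74] pos [0.559  0.339  0.0233] t 7.4
```

The push has risen to 2.8 N, so the foot has met the slope. I'll back off, rise and check the drawer.

play_rows([
  [[2, 0, 0], [0, 0, 0], 0.88],
  [[8, 0, 0], [0, 0, 0], 0.88],
  [[16, 0, 0], [0, 0, 0], 0.88],
  [[25, 0, -10], [0, 0, 0], 0.88],
  [[25, 0, -30], [0, 0, 0], 1],
  [[25, 0, -60], [0, 0, 0], 1],
  [[25, 0, -95], [0, 0, 0], 1],
  [[25, 0, -110], [0, 0, 0], 1],
  [[25, 0, -110], [0, 0, 0], 1],
])

```text
time: 8.3
ee_pos: [0.5622, 0.365, 0.1365]
tcp_rot: [179.8, -0.2, 85.0]
wrist_force: [-0.5, 0.4, -0.2]
opening: 0.0003
grasp_force: 0.0
```

```bash
python3 wd.py t3.png; python3 -c "
from h import *
delta([.5527,.230,.125],85)"
```

```text
470 [527.8 225.4  -3.8] [580.2 334.9  21.3]
240 23 [  4.3 527.8 536. ]
255 33 [  8.5 528.  574.5]
270 103 [  8.5 530.5 577.6]
285 97 [ 11.  530.5 579.7]
300 102 [ 12.7 533.  580.1]
315 77 [ 13.6 535.5 580.2]
330 18 [5.000e-01 5.358e+02 5.743e+02]
drawer ((618.1004638671875, 133.81138610839844), (220.45301818847656, 190.41297912597656), 84.37522888183594)
t 8.35 pos [0.5616 0.3645 0.1341] rot [ 1.7992e+02 -6.0000e-02  8.5040e+01] F [-0.63  0.08 -0.82] q [ 33.   20.7  15.8  85.   -0.  127.9]
shift [ -4.9  -2.4 110.1] turn [ 0.08 -0.06  0.04]
t 8.35 pos [0.5616 0.3645 0.1341] rot [ 1.7992e+02 -6.0000e-02  8.5040e+01] F [-0.63  0.08 -0.82] q [ 33.   20.7  15.8  85.   -0.  127.9]
shift [-134.8    2.7    8.9] turn [ 0.08 -0.06  0.04]
```

play_rows([
  [[-20, 0, 0], [0, 0, 0], 1],
  [[-45, 1, 0], [0, 0, 0], 1],
  [[-75, 1, 0], [0, 0, 0], 1],
  [[-105, 2, 0], [0, 0, 0], 1],
  [[-125, 2, 5], [0, 0, 0], 1],
  [[-136.5, 2, 12], [0, 0, 0], 1],
  [[-136.5, 2, 20], [0, 0, 0], 1],
  [[-136.5, 2, 25], [0, 0, 0], 1],
  [[-136.5, 2, 25], [0, 0, 0], 1],
  [[-136.5, 2, 25], [0, 0, 0], 1],
])

```text
time: 9.35
ee_pos: [0.5512, 0.2286, 0.1079]
tcp_rot: [-180.0, 0.0, 85.1]
wrist_force: [-0.9, 0.6, -0.1]
opening: -0.0
grasp_force: 0.0
```

```bash
python3 f.py
python3 - <<'E'
from h import *
delta([.552,.228,.100],85)
im,d,W=snap('side','s2.png')
crop=cv2.resize(im[130:220,160:290,::-1],None,fx=6,fy=6,interpolation=cv2.INTER_CUBIC);cv2.imwrite('pics/s2c.png',crop)
E
```

```text
F [-0.23  0.12 -0.01] sd [0.68 0.43 0.35] pos [0.5515 0.2281 0.1085] t 9.75
t 9.75 pos [0.5514 0.2278 0.1085] rot [ 1.7998e+02 -1.0000e-02  8.5030e+01] F [-0.7   0.15 -0.01] q [ 22.4  10.9   1.   80.1  -0.  117.4]
shift [0.2 0.5 8.5] turn [ 0.02 -0.01  0.03]
```

View pics/s2c.png

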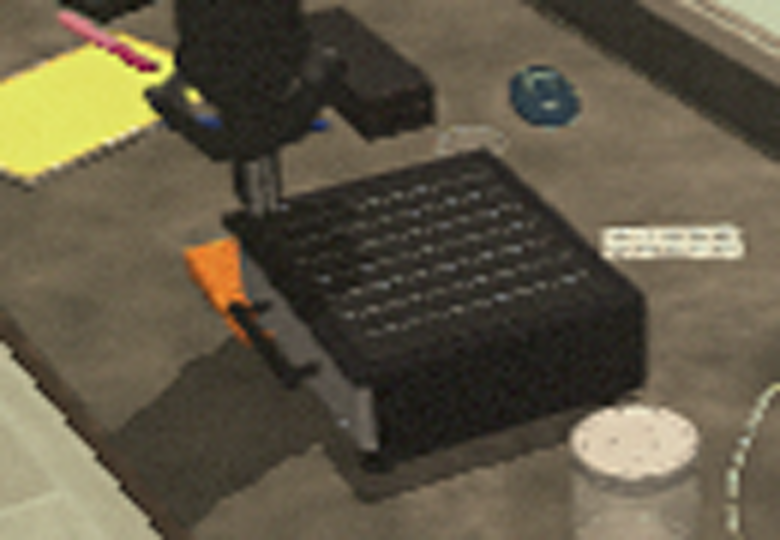

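The crop shows the closed fingertips over the short corner, at about (265,205), and the wedge sticking out under that corner. Next I'll lower gently to contact.

play_rows([
  [[0.5, 0.5, 2], [0, 0, 0], 1],
  [[0.5, 0.5, 4], [0, 0, 0], 1],
  [[0.5, 0.5, 6], [0, 0, 0], 1],
  [[0.5, 0.5, 8], [0, 0, 0], 1],
  [[0.5, 0.5, 9], [0, 0, 0], 1],
  [[0.5, 0.5, 9.5], [0, 0, 0], 1],
  [[0.5, 0.5, 9.5], [0, 0, 0], 1],
])

```text
time: 10.5
ee_pos: [0.5518, 0.2281, 0.0991]
tcp_rot: [180.0, 0.0, 85.0]
wrist_force: [-2.4, -0.9, 4.5]
opening: -0.0
grasp_force: 1.9
```

```bash
python3 f.py
```

```text
F [-2.88 -1.18  5.13] sd [0.54 0.5  1.  ] pos [0.5518 0.2281 0.0991] t 10.9
```

play_rows([
  [[0, 0, 0.5], [0, 0, 0], 1],
  [[0, 0, 1], [0, 0, 0], 1],
  [[0, 0, 1], [0, 0, 0], 1],
])

```text
time: 11.2
ee_pos: [0.5518, 0.2282, 0.099]
tcp_rot: [180.0, -0.0, 85.0]
wrist_force: [-5.6, -2.4, 11.6]
opening: -0.0
grasp_force: 5.7
```

```bash
python3 f.py
```

```text
F [-5.96 -2.3  11.48] sd [0.39 0.5  0.28] pos [0.5518 0.2282 0.099 ] t 11.6
```

It stands firm so far: no dip between 5 and 11.5 N. I'll press a little harder and take off the sideways load.

play_rows([
  [[-0.2, -0.4, 0.3], [0, 0, 0], 1],
  [[-0.3, -0.6, 0.6], [0, 0, 0], 1],
  [[-0.3, -0.6, 0.6], [0, 0, 0], 1],
  [[-0.3, -0.6, 0.6], [0, 0, 0], 1],
])

```text
time: 12.0
ee_pos: [0.5518, 0.2281, 0.0989]
tcp_rot: [179.9, -0.1, 85.0]
wrist_force: [-5.0, -1.2, 13.1]
opening: 0.0001
grasp_force: 6.6
```

```bash
python3 f.py
```

```text
F [-4.11 -1.25 13.14] sd [0.38 0.48 0.4 ] pos [0.5518 0.2282 0.0989] t 12.4
```

play_rows([
  [[0, 0, -1.5], [0, 0, 0], 1],
  [[0, 0, -3], [0, 0, 0], 1],
  [[0, 0, -15], [0, 0, 0], 1],
  [[20, 0, -35], [0, 0, 0], 1],
  [[60, 0, -50], [0, 0, 0], 1],
  [[100, 0, -60], [0, 0, 0], 1],
  [[140, 0, -60], [0, 0, 0], 1],
  [[140, 0, -60], [0, 0, 0], 1],
  [[140, 0, -60], [0, 0, 0], 1],
])

```text
time: 13.3
ee_pos: [0.5632, 0.3682, 0.1569]
tcp_rot: [-180.0, 0.0, 85.1]
wrist_force: [-0.0, -0.7, -0.2]
opening: -0.0001
grasp_force: 0.0
```

```bash
python3 wd.py t4.png
python3 - <<'E'
from h import *
im,d,W=snap('top')
k=((np.abs(W[...,2]-.08)<.012)&(im.max(2)<110)&(W[...,1]<.27)&(W[...,1]>0)&(W[...,0]>.49)).astype(bool)
p=W[k]*1000;A=np.c_[p[:,:2]-[618,134],np.ones(len(p))];print('top plane',np.linalg.lstsq(A,p[:,2],rcond=None)[0])
z=np.load('/tmp/top.npz');W=z['W'];p=W[k]*1000;g=abs(p[:,2]-80)<12;p=p[g];A=np.c_[p[:,:2]-[618,134],np.ones(len(p))];print('plane0',np.linalg.lstsq(A,p[:,2],rcond=None)[0])
im,d,W=snap('side','s3.png')
crop=cv2.resize(im[130:220,160:290,::-1],None,fx=6,fy=6,interpolation=cv2.INTER_CUBIC);cv2.imwrite('pics/s3c.png',crop)
E
```

```text
471 [527.6 226.   -6.5] [580.3 335.4  20.5]
240 21 [  4.  527.8 536.2]
255 37 [  7.1 528.  574.4]
270 99 [  8.9 530.5 577.4]
285 99 [ 10.  530.4 580.3]
300 103 [ 12.6 532.9 579.9]
315 76 [ 13.8 535.6 580.2]
330 18 [ -1.4 538.6 580. ]
drawer ((618.133544921875, 133.773193359375), (220.29425048828125, 190.28189086914062), 84.20592498779297)
t 13.35 pos [0.5633 0.3673 0.1571] rot [-1.7998e+02  3.0000e-02  8.5050e+01] F [ 0.33 -0.77 -0.43] q [ 33.1  21.3  19.1  87.8  -0.  128.1]
shift [ -7.5  -3.6 133.1] turn [-0.02  0.03  0.05]
top plane [5.34816407e-04 2.95265908e-04 8.05858227e+01]
plane0 [-5.12580181e-04  1.29454259e-03  8.05795582e+01]
```

View pics/s3c.png

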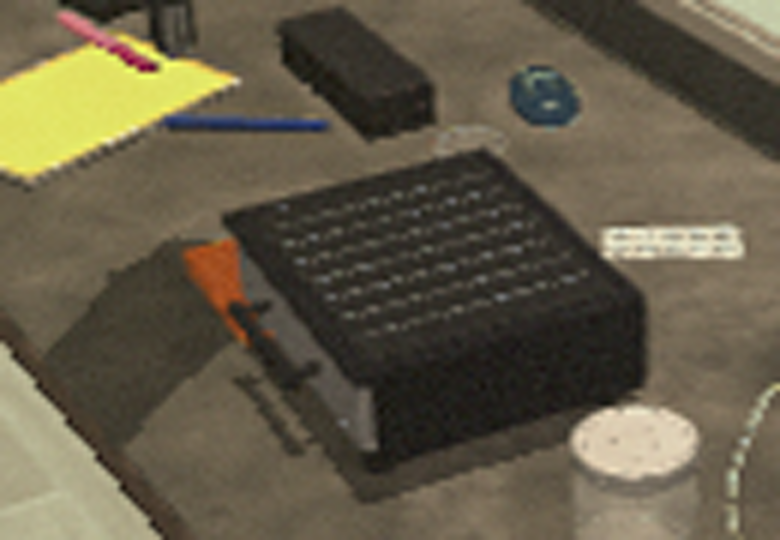

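The crop shows the drawer level, the wedge in under the front left corner, and the arm clear of everything. The corner stayed at 80 mm through presses up to 13 N. The top plane is tilted no more than at the start, and the other objects were not touched.

```bash
python3 -c "
from workcell import workorder
print(workorder.job_done())"
```

```text
the job is handed in; nothing more can be done
None
```

The wedge is in under the short front left foot and the job is handed in: that corner stood firm, with no dip under a 13 N press, though the top camera suggests the drawer shifted about 1.7 mm as the wedge went in.

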